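Bayonet die into the guarded forming head

ROBOT

A 6-joint arm with a two-finger parallel gripper is mounted at the origin on the work surface. World frame = base frame: x ahead of the robot, y to its left, z up, the work surface at z = 0. Lengths are in mm, angles in degrees, forces in N, time in s.
With the tool pointing down it reaches from about 275 to 750 mm from the base axis. Payload 10.2 kg.
Tool frame: the origin (TCP) lies between the finger pads, 19 mm behind the fingertips; this is the grasp point; z points along the fingers, y is the line along which they close (so a half turn about z gives the same grasp; the last joint's range is limited). The gripper opens to 85 mm and grips with 20 to 120 N. Pads are 22 mm wide; open, the fingers measure 114 mm over their backs; the gripper's body (76 mm by 85 mm) begins 54 mm behind the grasp point. The pads swing forward as they close: fully open they stand 13 mm farther back than shut.
Start: joints at [-87.628, 17.928, 85.812, -0, 76.261, -12.8], TCP at [137.388, -506.711, 249.994] pointing down, gripper open.
Joint ranges: [-168.41, 168.41], [-55.51, 124.54], [10.69, 146.95], [-70.63, 250.63], [1, 178], [-165.06, 165.06]. Speed limits (degrees/s): [136.94, 136.94, 172.46, 180, 180, 180].

INTERFACE

Orientations are given as [roll, pitch, yaw] about the fixed x, y, z axes, in that order (R = Rz(yaw) Ry(pitch) Rx(roll)).
In Python, from bench import status, viewer, r gives the robot as it stands. The module is installed in compiled form; this text tells all that it offers.
- The arm moves only by the shell command python3 -m creep 'ROWS' [FORCE]. ROWS is a JSON list of rows, 1 to 5 of them, each written [opening, [dx, dy, dz], [rx, ry, rz]]: the finger opening in mm, then dx, dy, dz in a scale on which 1.0 is 300 mm, then a rotation vector rx, ry, rz in a scale on which 1.0 is 360 degrees; each row is the pose to reach, as a shift and turn from the pose commanded when the command began, along the tool's axes at that moment; what a row does not reach only later rows make up. A row lasts 1/8 s, in which the tool goes at most 62.5 mm and 10.7 degrees, less where a joint would pass 70% of its speed; a pose out of reach is approached as far as the arm can. The fingers move at their own pace and stop on an object; FORCE is the grip in N (left out, the last holds). Time passes only in rows, so rows that do not move let the fingers close. It prints the time, the measured TCP pose, the force, the opening and the grip force at its end. A shift or turn number past 1, either way, is cut back to 1. Input that does not fit is refused with a message, and nothing moves.
- status.get_state(): the state, without advancing time (a new reading comes with each control period).
- viewer.capture(name): name is "scene" or "top" or "wrist"; returns the picture (480x640x3 uint8, blue, green, red); there is no depth.
- viewer.camera_info(name): a dict with "intrinsics" (3x3 intrinsics, pixels), "position" and "orientation" of the camera in the world. Camera axes: x right, y down, z forward; pixel columns grow to the right and rows downward; lengths in mm; the calibration is good to about 2 mm. A picture is of the moment at which its call begins: read the wrist's pose just before it. camera_info takes no time and is no camera call; for the wrist camera it gives the pose at the moment of the call.
- r.finish_job(): hands the job in; it is judged then, once.
The state is a dict: "clock": time; "joint_pos": joint angles; "joint_vel": joint speeds; "joint_torque": joint torques, N m; "eef_pos": TCP position; "eef_rot": TCP orientation; "contact_force": force on the tool from outside, world axes, zero at the start; "ft_torque": the same for the moment, N m; "grip_width": finger opening in mm; "finger_force": force on a finger pad.
Only numpy, scipy, OpenCV 4.12 (cv2) and the standard library are available. Lean on these libraries where they do the work, as an engineer would, in place of code of your own. Each camera call takes 0.05 s, during which the arm holds its last target. There are 200 camera calls.

TASK

Swing the clear guard of the green forming head gently up and over until it rests on its open stop. Then take the die with the flat wing grip from the wooden rack, lower it into the head's slotted socket, push it down against the spring, twist it clockwise (seen from above) a quarter turn to its stop, and finish while still gripping it there, pushed in and turned, so that a workmate can put in the lock screw. Leave the other two dies and the rest of the bench as they are.

Things in the scene. Friction and masses are not known exactly. Their poses are not given: they have to be found in the camera images.
- head: Green machine head, fixed. Base 170 x 230 x 12 mm; in its middle a block 84 x 84 mm, 60 mm high, with a steel cap. Origin on the bench under the socket axis, z up. Its x runs along the socket's slot and the guard's hinge line; hinge on its +y side (92 mm from the axis), handle bar on the -y side. With the guard open nothing stands within 60 mm of the axis above the cap.
- socket (a point): Centre of the socket's mouth on the cap's flat top, 60 mm above the bench; z is the axis, x the slot's direction. Keyhole: round hole 20.5 mm with a slot 38 x 11 mm (along x) through its centre. Cap 8 mm thick; the sprung driver below has the same keyhole, its floor 19 mm below the mouth: the die's tip lands on that floor with 5 mm of the lugs still in the cap's slot.
- guard_hinge (a point): Middle of the guard's hinge line, 78 mm above the bench; the line runs along the head's x.
- guard_bar (a point): Middle of the guard's bar (moves with it): round, 10 mm thick, 80 mm free length along the head's x, 222 mm from the hinge line, 4 mm off the hinge plane (above it when closed), 45 mm clear of the guard's edge on two rods. Closed 82 mm, on the open stop about 296 mm above the bench. Pinch it along the head's y from straight above; it turns in the grip.
- guard (a joint): Guard angle, rad: 0 closed (flat over the socket), 1.75 on its open stop, a little past upright. The bar rises and goes over towards the head's +y. Stiff hinge: stays where it is left (about 4 N at the bar to lift). Starts at 0 to 0.3. Clear plate 150 x 172 mm with steel side strips.
- plunger (a joint): How far the driver is pressed down, m: 0 at rest, limit 0.012. Spring 7 N at first, 0.7 N more per mm. From 0.005 the die's lugs are clear below the cap and it can turn; at 0.0085 its flange lies on the cap. Press 6 to 8.5 mm, then turn. Once turned, the cap keeps the die at 0.005 or more.
- driver (a joint): How far the driver is turned, in rad, clockwise seen from above: 0 at rest (in line with the slot), 1.45 at its stop. It turns with the die. A return spring pulls it back with 0.04 N m at rest, 0.2 N m at the stop.
- plug: Winged steel die, 0.2 to 0.4 kg. Origin: lower tip; x along wing and lugs (a half turn gives the same shape). From the tip: shank 18 mm thick, tip tapered over 5; lugs 34 mm over their ends, 8 wide, at 4 to 16 mm; flange 46 mm across at 27.5 to 32.5; wing 46 long, 14 thick, to 75. Hangs by its flange in a rack hole, tip 17.5 mm above the bench. Grip across the wing, TCP 56 mm above the tip.
- rack: Fixed wooden block 70 x 240 x 45 mm (x, y, z) with three 38 mm holes at y = -80, 0 and 80 mm, each holding one die. Origin on the bench under its centre.
- die_a: Another die, with a round waisted head 38 mm across, 66 mm high in all, same flange; stays in the rack. Origin at its lower tip.
- die_b: Another die, with a round domed head 40 mm across, 70 mm high in all, same flange; stays in the rack. Origin at its lower tip.
- hammer: Hammer lying beyond the rack and the head; leave alone. Origin under its middle.
- spanner: Spanner lying flat on the bench between the rack and the head; leave alone. Origin under its middle.
- spray: Standing spray can 58 mm across, 170 mm high, beyond the rack; leave alone. Origin under its middle.
- tin: Open tin cup 72 mm across, 80 mm high, beyond the head; leave alone. Origin under its middle.
- roller: Steel ring 64 mm across, 28 mm high, lying flat beyond the head; leave alone. Origin under its middle.
Mind the look-alikes: they are no part of the job. Leave any orange or turquoise look-alike of the plug alone.

How it is judged:
By the outcome, as a careful person would: the job done as asked, in the order asked, and still so for the second after the job is handed in, while the arm keeps its last pose, push and grip.
It also fails if it takes over 67 s, if anything falls off the work surface, if the arm or the gripper's body presses on something with over 40 N, if the wrist force passes 120 N, or if a joint passes its speed limit or range.

## Working session

There is one attempt and no reset: what is moved stays moved. The work goes in short steps, Python scripts to look and compute and a shell command to move; the robot and the scene stay as the last step left them, time stands still between calls to the robot, and variables do not carry over. Pictures are saved under pics/ and viewed, at most 10 in all, crops included, and the job is handed in when it is done.

```bash
mkdir -p pics; python3 - <<'E'
from bench import status, viewer, r
import cv2,json
s=status.get_state(); print(s)
for n in ("scene","top","wrist"):
    print(n,viewer.camera_info(n))
    cv2.imwrite(f"pics/{n}0.png",viewer.capture(n))
E
```

```text
{'clock': 0.0, 'joint_pos': array([-8.76298583e+01,  1.79579687e+01,  8.58550494e+01, -2.11337780e-04,
        7.62618659e+01, -1.28008828e+01]), 'joint_vel': array([-0.06610163,  0.01413158, -0.00599704, -0.06128406,  0.09031849,
        0.03312859]), 'joint_torque': array([-5.80266933e-04, -4.12269115e+01, -2.59738773e+01, -2.72749476e-04,
        4.07656305e-03, -2.33715340e-06]), 'eef_pos': array([ 137.3612095 , -506.45768966,  249.44141134]), 'eef_rot': array([-1.79926932e+02, -1.63914421e-02,  1.51710644e+01]), 'contact_force': array([-0.62681572,  0.57432781,  0.09692505]), 'ft_torque': array([-0.02908381,  0.03068628,  0.06141987]), 'finger_force': 0.0, 'grip_width': 85.52429611627727}
scene {'intrinsics': array([[528.77111733,   0.        , 326.23683503],
       [  0.        , 528.77111733, 239.49928537],
       [  0.        ,   0.        ,   1.        ]]), 'position': array([1.20881368e+03, 8.23764463e-01, 9.57661781e+02]), 'orientation': array([-146.10430973,    0.48096574,   96.34356637])}
top {'intrinsics': array([[456.50026989,   0.        , 325.50278106],
       [  0.        , 456.50026989, 234.87206692],
       [  0.        ,   0.        ,   1.        ]]), 'position': array([ 435.05555332,  -69.85394522, 1010.17951321]), 'orientation': array([-170.42074559,   -0.38352019,  -88.59058972])}
wrist {'intrinsics': array([[335.40184893,   0.        , 320.1047122 ],
       [  0.        , 335.40184893, 246.24440832],
       [  0.        ,   0.        ,   1.        ]]), 'position': array([ 210.7841792 , -485.6636218 ,  373.55877063]), 'orientation': array([ 1.62763650e+02,  1.10460709e-01, -7.47970133e+01])}
```

View pics/top0.png

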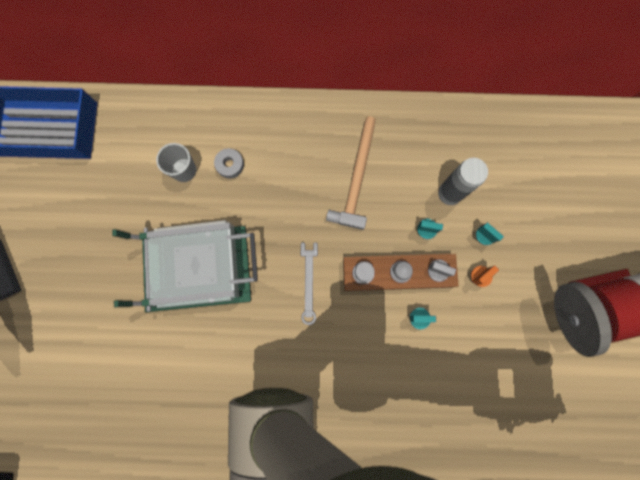

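View pics/scene0.png

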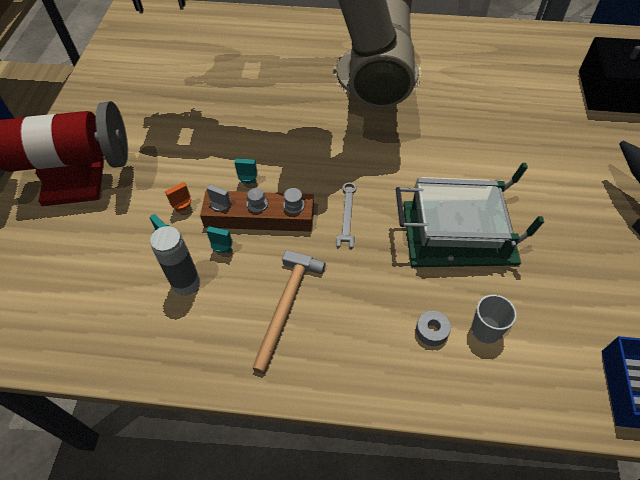

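```bash
cat > h.py <<'E'
import numpy as np,cv2
from scipy.spatial.transform import Rotation as R
from bench import status,viewer
def ray(n,uv,ci=None):
    ci=ci or viewer.camera_info(n)
    d=np.linalg.inv(ci["intrinsics"])@[*uv,1.]
    return np.array(ci["position"]),R.from_euler('xyz',ci["orientation"],degrees=True).as_matrix()@d
def onz(n,uv,z,ci=None):
    p,d=ray(n,uv,ci); return p+d*(z-p[2])/d[2]
def tri(rays):
    A=0;b=0
    for p,d in rays:
        d=d/np.linalg.norm(d);M=np.eye(3)-np.outer(d,d);A=A+M;b=b+M@p
    x=np.linalg.solve(A,b)
    return x,[np.linalg.norm(np.cross(x-p,d/np.linalg.norm(d))) for p,d in rays]
def proj(n,X,ci=None):
    ci=ci or viewer.camera_info(n)
    c=R.from_euler('xyz',ci["orientation"],degrees=True).as_matrix().T@(np.array(X)-ci["position"])
    u=ci["intrinsics"]@c; return u[:2]/u[2]
def to_tool(target,yaw=None):
    s=status.get_state(); M=R.from_euler('xyz',s["eef_rot"],degrees=True).as_matrix()
    return M.T@(np.array(target)-s["eef_pos"])
E
python3 - <<'E'
import cv2,numpy as np
t=cv2.imread("pics/top0.png");s=cv2.imread("pics/scene0.png")
def c(i,x,y,w,h): return cv2.resize(i[y:y+h,x:x+w],(400,300),interpolation=cv2.INTER_CUBIC)
cv2.imwrite("pics/c1.png",np.vstack([np.hstack([c(t,105,205,160,120),c(t,335,210,160,120)]),np.hstack([c(s,385,155,160,120),c(s,160,150,160,120)])]))
E
```

```text
(no output)
```

View pics/c1.png

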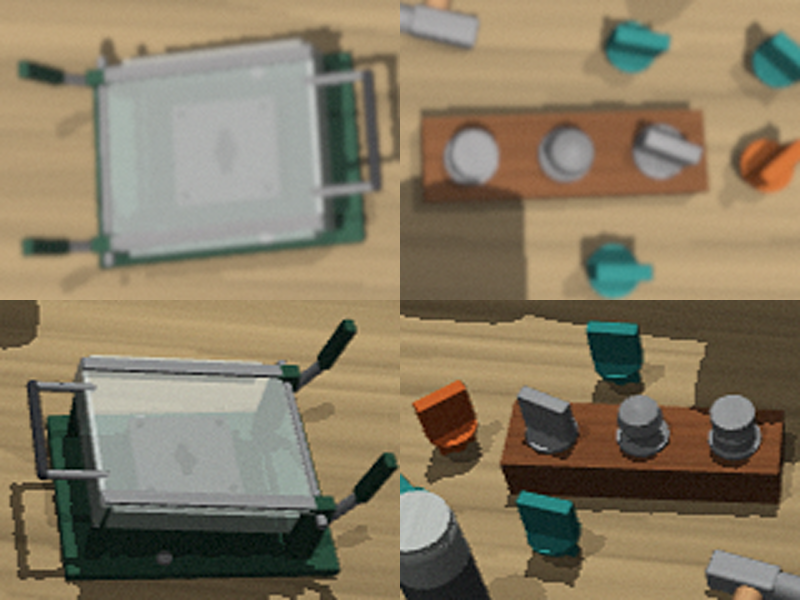

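```bash
python3 - <<'E'
from h import *
a,ea=tri([ray("top",(252.2,233.8)),ray("scene",(401.8,224.6))])
b,eb=tri([ray("top",(255.4,281)),ray("scene",(398.6,188.6))])
print(a,ea,b,eb,(a+b)/2,np.linalg.norm(a-b))
T=lambda x,y:(105+x/2.5,205+y/2.5)
S=lambda x,y:(385+x/2.5,155+(y-300)/2.5)
print("sock",onz("top",T(225,148),60),onz("scene",S(187,457),60))
# cap corners
for q in[(180,100),(272,98),(278,193),(176,203)]: print(onz("top",T(*q),60)[:2])
print("base corners",[onz("top",T(*q),12)[:2] for q in[(365,240),(103,268),(350,55)]],[onz("scene",S(*q),12)[:2] for q in[(70,578),(338,574)]])
# hinge-side stick tops
# wing top: z=17.5+75=92.5
T2=lambda x,y:(335+(x-400)/2.5,210+y/2.5)
print("wing",[onz("top",T2(*q),92.5)[:2] for q in[(648,138),(698,153)]])
for q in [(422,112),(703,106),(707,190),(424,201)]: print(onz("top",T2(*q),45)[:2])
E
```

```text
[586.87304585  75.5262036  101.7366331 ] [np.float64(0.15599312673064772), np.float64(0.1559931267306347)] [492.38763156  65.59153952  98.0420967 ] [np.float64(0.5597506863913835), np.float64(0.5597506863913408)] [539.63033871  70.55887156  99.8893649 ] 95.07807666912582
sock [526.55310389 198.12786327  60.        ] [526.32008728 199.28854742  60.        ]
[565.96034877 238.72901853]
[569.62725891 161.76845968]
[490.31234044 151.61753975]
[479.97479594 235.26521481]
base corners [array([454.51918131,  85.09130518]), array([425.12847374, 308.90798328]), array([616.75852625, 106.81733113])] [array([625.78722002, 109.65978877]), array([598.40640586, 331.03250027])]
wing [array([ 533.59242165, -293.14270922]), array([ 522.47627191, -333.32258846])]
[ 556.04314706 -112.30988685]
[ 567.30233124 -352.13521377]
[ 495.93697753 -353.86354342]
[ 480.77227777 -115.34148845]
```

The top and scene crops show the guard bar ends at top (252,234)/(255,281), the keyhole at top (195,264) and the grey-winged die at top (444,268). Triangulation is consistent: the bar lies 222 mm from the hinge, at guard angle of about 0.08, and the head yaw is about 7°. Next I move above the bar.

Careful with the scale: shifts go in shares of 300 mm and turns go in shares of 360 degrees. That gives: 225 mm / 300 = 0.75, -188 mm / 300 = -0.6267.

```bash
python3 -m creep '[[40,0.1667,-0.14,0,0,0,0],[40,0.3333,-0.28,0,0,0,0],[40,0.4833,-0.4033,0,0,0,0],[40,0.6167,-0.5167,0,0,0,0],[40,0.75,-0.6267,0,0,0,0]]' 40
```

```text
refused: ROWS must be rows with the three-number parts in brackets of their own. Nothing was moved.
```

Wrong form. The message asks for rows with the three-number parts in brackets of their own, so I'll send the same numbers that way.

```bash
python3 -m creep '[[40,[0.1667,-0.14,0],[0,0,0]],[40,[0.3333,-0.28,0],[0,0,0]],[40,[0.4833,-0.4033,0],[0,0,0]],[40,[0.6167,-0.5167,0],[0,0,0]],[40,[0.75,-0.6267,0],[0,0,0]]]' 40
python3 -m creep '[[40,[0.15,-0.1267,0],[0,0,0]],[40,[0.3,-0.25,0],[0,0,0]],[40,[0.45,-0.3767,0],[0,0,0]],[40,[0.6,-0.5,0],[0,0,0]],[40,[0.75,-0.6267,0],[0,0,0]]]'
python3 -m creep '[[40,[0.15,-0.1267,0.0667],[0,0,0.0083]],[40,[0.3,-0.25,0.1333],[0,0,0.0222]],[40,[0.3,-0.25,0.2],[0,0,0.0222]],[40,[0.3,-0.25,0.2],[0,0,0.0222]],[40,[0.3,-0.25,0.2],[0,0,0.0222]]]'
python3 - <<'E'
from h import *
ci=viewer.camera_info("wrist");i=viewer.capture("wrist");cv2.imwrite("pics/w1.png",i)
for p in ([586.9,75.5,101.7],[492.4,65.6,98],[526.4,198.7,60]): print(proj("wrist",p,ci))
import json;json.dump({k:np.array(v).tolist() for k,v in ci.items()},open("w1.json","w"))
s=status.get_state();print(s["contact_force"],s["joint_pos"])
E
```

```text
clock: 0.78
eef_pos: [306.0, -264.7, 250.0]
eef_rot: [180.0, -0.0, 15.2]
contact_force: [-0.0, -1.0, 0.2]
grip_width: 39.8
finger_force: 0.0
clock: 1.4
eef_pos: [474.1, -24.2, 250.0]
eef_rot: [180.0, -0.0, 15.2]
contact_force: [0.6, -0.6, 0.9]
grip_width: 40.3
finger_force: 0.0
clock: 2.02
eef_pos: [540.7, 69.4, 190.9]
eef_rot: [180.0, -0.1, 7.1]
contact_force: [-0.6, 0.5, -0.1]
grip_width: 40.1
finger_force: 0.0
[321.56175904 191.10206641]
[318.68017968 321.42774304]
[157.41791164 240.40956979]
[ 0.32078717 -0.40458145  0.1728784 ] [-5.01131602e+00  2.33551269e+01  8.72718375e+01 -5.60997027e-05
  6.92770289e+01  7.78674163e+01]
```

View pics/w1.png

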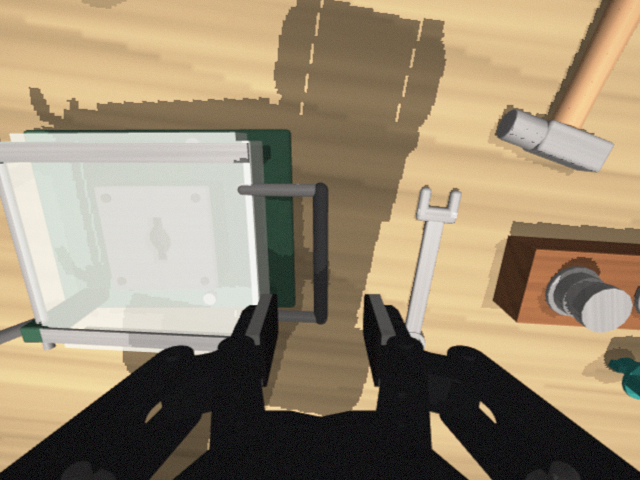

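The wrist view shows the bar running from (321,185) to (321,320), within 6 px of prediction, with the open fingers straddling it. I descend and pinch.

Converted, 91 mm / 300 = 0.3033, 80 mm / 300 = 0.2667.

```bash
python3 -m creep '[[40,[0,-0.0033,0.1],[0,0,0]],[40,[0,-0.0033,0.2],[0,0,0]],[40,[0,-0.0033,0.2667],[0,0,0]],[40,[0,-0.0033,0.3033],[0,0,0]],[40,[0,-0.0033,0.3033],[0,0,0]]]' 25
python3 -m creep '[[5,[0,0,0],[0,0,0]],[5,[0,0,0],[0,0,0]],[5,[0,0,0],[0,0,0]],[5,[0,0,0],[0,0,0]]]' 25
```

```text
clock: 2.7
eef_pos: [540.5, 70.6, 99.3]
eef_rot: [180.0, -0.0, 7.1]
contact_force: [-0.6, -0.3, 0.2]
grip_width: 40.0
finger_force: 0.0
clock: 3.2
eef_pos: [541.1, 69.5, 99.9]
eef_rot: [179.8, -0.1, 7.2]
contact_force: [0.7, -9.1, 1.4]
grip_width: 8.9
finger_force: 26.7
```

```bash
python3 -c "
from math import *
f=.097
for c in range(5):
    r=[f+.07*k for k in range(1,6)]
    print(c,[(-round(222*(cos(f)-cos(p)),1),-round(222*(sin(p)-sin(f)),1)) for p in r]); f=r[-1]
print(f)"
```

```text
0 [(-2.0, -15.4), (-5.2, -30.6), (-9.3, -45.6), (-14.5, -60.2), (-20.8, -74.5)]
1 [(-7.2, -13.8), (-15.3, -27.0), (-24.4, -39.6), (-34.3, -51.6), (-45.0, -62.8)]
2 [(-11.5, -10.5), (-23.7, -20.1), (-36.5, -28.9), (-49.9, -36.7), (-63.9, -43.6)]
3 [(-14.4, -5.9), (-29.1, -10.8), (-44.2, -14.6), (-59.5, -17.3), (-74.9, -19.0)]
4 [(-15.5, -0.6), (-31.1, -0.1), (-46.5, 1.5), (-61.8, 4.1), (-76.9, 7.8)]
1.8470000000000004
```

Converted, -74.5 mm / 300 = -0.2483, -60.2 mm / 300 = -0.2007.

```bash
python3 -m creep '[[5,[0,-0.0067,-0.0513],[0,0,0]],[5,[0,-0.0173,-0.102],[0,0,0]],[5,[0,-0.031,-0.152],[0,0,0]],[5,[0,-0.0483,-0.2007],[0,0,0]],[5,[0,-0.0693,-0.2483],[0,0,0]]]'
python3 -m creep '[[5,[0,-0.024,-0.046],[0,0,0]],[5,[0,-0.051,-0.09],[0,0,0]],[5,[0,-0.0813,-0.132],[0,0,0]],[5,[0,-0.1143,-0.172],[0,0,0]],[5,[0,-0.15,-0.2093],[0,0,0]]]'
```

```text
clock: 3.82
eef_pos: [538.3, 90.3, 174.7]
eef_rot: [179.8, -0.1, 7.2]
contact_force: [1.6, -7.2, -1.3]
grip_width: 9.0
finger_force: 25.7
clock: 4.45
eef_pos: [532.8, 134.5, 238.2]
eef_rot: [179.7, -0.1, 7.1]
contact_force: [-0.0, -9.0, 4.5]
grip_width: 8.8
finger_force: 25.4
```

Converted, -63.9 mm / 300 = -0.213, -49.9 mm / 300 = -0.1663.

```bash
python3 -m creep '[[5,[0,-0.0383,-0.035],[0,0,0]],[5,[0,-0.079,-0.067],[0,0,0]],[5,[0,-0.1217,-0.0963],[0,0,0]],[5,[0,-0.1663,-0.1223],[0,0,0]],[5,[0,-0.213,-0.1453],[0,0,0]]]'
python3 -m creep '[[5,[0,-0.048,-0.0197],[0,0,0]],[5,[0,-0.097,-0.036],[0,0,0]],[5,[0,-0.1473,-0.0487],[0,0,0]],[5,[0,-0.1983,-0.0577],[0,0,0]],[5,[0,-0.2497,-0.0633],[0,0,0]]]'
```

```text
clock: 5.08
eef_pos: [524.7, 198.5, 282.4]
eef_rot: [179.8, -0.2, 7.1]
contact_force: [-0.3, -7.1, 7.2]
grip_width: 9.0
finger_force: 25.6
clock: 5.7
eef_pos: [515.1, 274.1, 300.1]
eef_rot: [180.0, -0.1, 7.2]
contact_force: [2.0, -3.1, 0.3]
grip_width: 8.7
finger_force: 25.8
```

Converted, -52 mm / 300 = -0.1733, -44 mm / 300 = -0.1467.

```bash
python3 -m creep '[[5,[0,-0.0433,-0.0017],[0,0,0]],[5,[0,-0.0867,-0.0013],[0,0,0]],[5,[0,-0.12,0.001],[0,0,0]],[5,[0,-0.1467,0.004],[0,0,0]],[5,[0,-0.1733,0.0077],[0,0,0]]]'
python3 -m creep '[[5,[0,-0.01,0.0017],[0,0,0]],[5,[0,-0.02,0.0033],[0,0,0]],[5,[0,-0.0267,0.005],[0,0,0]],[5,[0,-0.0267,0.005],[0,0,0]]]'
```

```text
clock: 6.32
eef_pos: [508.4, 325.9, 296.5]
eef_rot: [180.0, -0.0, 7.2]
contact_force: [2.8, -2.1, 2.8]
grip_width: 8.8
finger_force: 26.3
clock: 6.82
eef_pos: [507.7, 331.8, 295.3]
eef_rot: [179.8, 0.0, 7.1]
contact_force: [2.4, -10.6, 5.0]
grip_width: 8.4
finger_force: 26.6
```

Converted, -3 mm / 300 = -0.01, -1.5 mm / 300 = -0.005.

```bash
python3 -m creep '[[5,[0,-0.005,0.001],[0,0,0]],[5,[0,-0.01,0.0017],[0,0,0]],[5,[0,-0.01,0.0017],[0,0,0]]]'
python3 -m creep '[[5,[0,-0.0067,0],[0,0,0]],[5,[0,-0.0067,0],[0,0,0]]]'
```

```text
clock: 7.2
eef_pos: [507.7, 332.1, 295.3]
eef_rot: [179.5, 0.1, 7.0]
contact_force: [-0.2, -25.7, 9.9]
grip_width: 8.7
finger_force: 27.5
clock: 7.45
eef_pos: [507.7, 332.2, 295.3]
eef_rot: [179.3, 0.1, 6.9]
contact_force: [-1.1, -36.0, 10.3]
grip_width: 9.2
finger_force: 28.2
```

The force climbs while the bar no longer moves, at z 295 and φ about 1.77, so the guard is on its stop. I relax, release, back off and look at the socket.

Converted, 5 mm / 300 = 0.0167, -0.5 mm / 300 = -0.0017.

```bash
python3 -m creep '[[5,[0,0.0167,-0.0017],[0,0,0]],[5,[0,0.0167,-0.0017],[0,0,0]],[40,[0,0.0167,-0.0017],[0,0,0]],[40,[0,0.0167,-0.0017],[0,0,0]],[40,[0,0.0167,-0.0017],[0,0,0]]]'
python3 -m creep '[[40,[0,0,-0.0833],[0,0,0]],[40,[0,0,-0.2],[0,0,0]],[40,[0,0.1333,-0.2],[0,0,0]],[40,[-0.1,0.3,-0.2],[0,0,0]],[40,[-0.2,0.4667,-0.1667],[0,0,0]]]'
python3 -m creep '[[40,[0,0,0.1333],[0,0,0]],[40,[0,0,0.2],[0,0,0]],[40,[0,0,0.2],[0,0,0]]]'
cat > snap.py <<'E'
from h import *
import sys,json
n=sys.argv[1];ci=viewer.camera_info("wrist");i=viewer.capture("wrist");cv2.imwrite(f"pics/{n}.png",i)
json.dump({k:np.array(v).tolist() for k,v in ci.items()},open(n+".json","w"))
E
python3 snap.py w2; python3 -c "
from h import *
print(proj('wrist',[526.4,198.7,60]))
cv2.imwrite('pics/t2.png',viewer.capture('top'))"
```

```text
clock: 8.07
eef_pos: [507.0, 333.8, 294.7]
eef_rot: [-180.0, 0.1, 7.2]
contact_force: [-0.2, -0.4, 0.3]
grip_width: 39.8
finger_force: 0.0
clock: 8.7
eef_pos: [464.6, 185.9, 345.1]
eef_rot: [-180.0, -0.1, 7.2]
contact_force: [0.3, -1.0, 0.9]
grip_width: 40.2
finger_force: 0.0
clock: 9.07
eef_pos: [464.8, 187.1, 284.2]
eef_rot: [-180.0, 0.2, 7.2]
contact_force: [0.4, -0.2, 1.0]
grip_width: 40.1
finger_force: 0.0
[317.80408111 156.65366955]
```

View pics/w2.png

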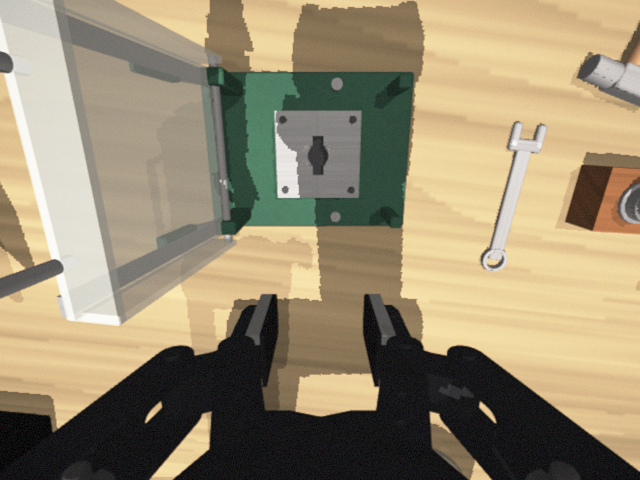

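The guard stands open. The keyhole is at (318,155) in the grey cap (275–361, 110–198). I measure it by mask.

```bash
python3 - <<'E'
from h import *
import json
ci=json.load(open("w2.json"));i=cv2.imread("pics/w2.png")
g=cv2.cvtColor(i,cv2.COLOR_BGR2GRAY)
x0,y0=290,125
m=(g[y0:188,x0:346]<75).astype(np.uint8)
n,l,st,c=cv2.connectedComponentsWithStats(m);k=1+np.argmax(st[1:,4]);print(st[k],c[k]+[x0,y0])
P=np.argwhere(l==k)[:,::-1]+[x0,y0]
W=np.array([onz("wrist",p,60,ci)[:2] for p in P])
cn=W.mean(0);ev,V=np.linalg.eigh(np.cov((W-cn).T));d=V[:,1]*np.sign(V[0,1]);print("centroid",cn,"slot yaw",np.degrees(np.arctan2(d[1],d[0])))
q=(W-cn)@np.c_[d,[-d[1],d[0]]];print(q.min(0),q.max(0), "mid",cn+np.c_[d,[-d[1],d[0]]]@((q.min(0)+q.max(0))/2))
# cap: grey, unsaturated
hsv=cv2.cvtColor(i,cv2.COLOR_BGR2HSV)
m=((hsv[...,1]<60)&(g>75)).astype(np.uint8);m[:, :262]=0;m[:,375:]=0;m[:100]=0;m[210:]=0
m=cv2.morphologyEx(m,cv2.MORPH_OPEN,np.ones((5,5)))
cs=max(cv2.findContours(m,0,2)[0],key=cv2.contourArea)
r=cv2.minAreaRect(cs);print(r)
b=[onz("wrist",p,60,ci)[:2] for p in cv2.boxPoints(r)];print(np.round(b,1),np.mean(b,0),[np.linalg.norm(b[k]-b[k-1]) for k in range(4)],[np.degrees(np.arctan2(*(b[k]-b[k-1])[::-1])) for k in range(4)])
E
```

```text
[ 18  11  20  39 521] [317.58925144 154.93474088]
centroid [526.97128199 198.89106779] slot yaw 7.3007921632065065
[-18.67611302  -9.44142068] [18.11212382  9.64424789] mid [526.67868613 198.95582381]
((317.5, 153.5), (87.0, 87.0), 90.0)
[[563.3 245.8]
 [573.8 162.5]
 [490.8 148.9]
 [479.5 238.7]] [526.85482938 198.97301222] [np.float64(84.1540196423317), np.float64(83.91333865865319), np.float64(84.11540203156594), np.float64(90.43893297189052)] [np.float64(4.850873734412213), np.float64(-82.79855028059318), np.float64(-170.70412851714596), np.float64(97.216655416141)]
```

Converted, 280 mm / 300 = 0.9333, 224 mm / 300 = 0.7467, -50 degrees / 360 = -0.1389.

```bash
python3 -m creep '[[50,[-0.01,0.1867,0],[0,0,-0.0278]],[50,[-0.02,0.3733,0],[0,0,-0.0556]],[50,[-0.03,0.56,0],[0,0,-0.0833]],[50,[-0.04,0.7467,0],[0,0,-0.1111]],[50,[-0.05,0.9333,0],[0,0,-0.1389]]]'
python3 -m creep '[[50,[-0.15,0.1167,0],[0,0,-0.0139]],[50,[-0.3,0.2333,0],[0,0,-0.0278]],[50,[-0.45,0.35,0.0333],[0,0,-0.0417]],[50,[-0.6,0.4667,0.0667],[0,0,-0.0472]],[50,[-0.7467,0.58,0.1],[0,0,-0.0472]]]'
python3 -m creep '[[50,[0,0,0.0667],[0,0,0]],[50,[0,0,0.0667],[0,0,0]]]'
python3 snap.py w3
```

```text
clock: 9.8
eef_pos: [485.5, -83.6, 286.5]
eef_rot: [179.9, -0.0, 54.5]
contact_force: [1.4, 0.4, 0.3]
grip_width: 50.1
finger_force: 0.0
clock: 10.42
eef_pos: [495.4, -367.4, 256.1]
eef_rot: [179.9, 0.0, 71.2]
contact_force: [0.3, -0.2, 0.1]
grip_width: 50.1
finger_force: 0.0
clock: 10.68
eef_pos: [495.0, -365.3, 234.6]
eef_rot: [-179.9, -0.1, 71.2]
contact_force: [-0.6, 0.8, -0.6]
grip_width: 49.7
finger_force: 0.0
```

View pics/w3.png

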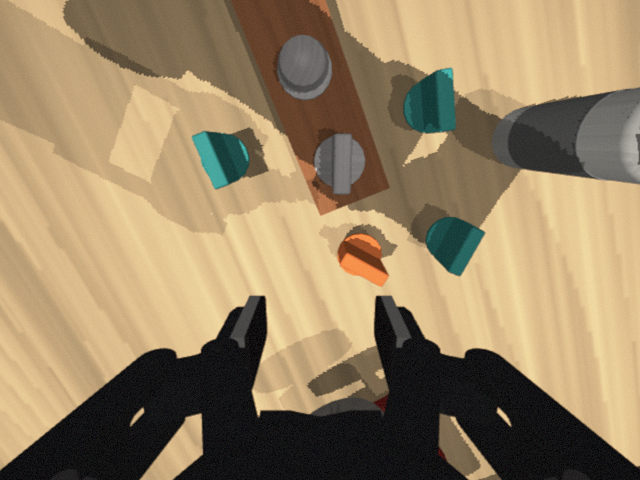

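The wrist view shows the grey wing's top face at about (342,163), running vertically in the picture from (343,134) to (342,193), with the flange around (340,160). I zoom in to get its corners.

```bash
python3 - <<'E'
import cv2
i=cv2.imread("pics/w3.png")[120:205,290:390];cv2.imwrite("pics/c3.png",cv2.resize(i,None,fx=7,fy=7,interpolation=cv2.INTER_CUBIC))
E
```

```text
(no output)
```

View pics/c3.png

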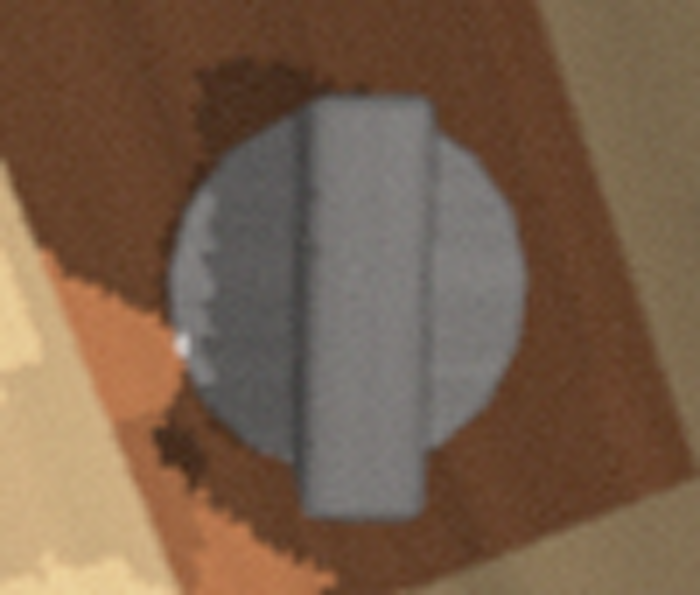

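```bash
python3 - <<'E'
from h import *
import json
ci=json.load(open("w3.json"))
c=lambda x,y:(290+x/7-.43,120+y/7-.43)
P=np.array([onz("wrist",c(*q),92.5,ci)[:2] for q in[(311,95),(433,95),(425,519),(304,519)]])
print(P,"mid",P.mean(0),"len",np.linalg.norm(P[0]-P[3]),np.linalg.norm(P[1]-P[2]),"w",np.linalg.norm(P[0]-P[1]))
d=(P[0]+P[1]-P[2]-P[3]);print("yaw",np.degrees(np.arctan2(d[1],d[0])))
print("flange",[onz("wrist",c(*q),50,ci)[:2] for q in[(170,280),(527,285),(348,285)]])
m=P.mean(0)
yaw=np.degrees(np.arctan2(d[1],d[0]))
s=status.get_state();print(s["eef_pos"],s["eef_rot"],to_tool([m[0],m[1],73.5]))
E
```

```text
[[ 531.54120186 -289.35944348]
 [ 543.95001853 -293.58458196]
 [ 529.62109221 -336.75343279]
 [ 516.65791304 -332.3433675 ]] mid [ 530.44255641 -313.01020643] len 45.48769075312647 45.48480857103283 w 13.1084143367518
yaw 71.26950903766493
flange [array([ 509.45704166, -304.29677749]), array([ 552.34151929, -319.54599824]), array([ 530.74020513, -312.19364051])]
[ 495.44118568 -365.11490602  235.85815653] [1.79978662e+02 2.48898075e-03 7.12102924e+01] [ 60.60873263  16.29288559 162.36160282]
```

Sizes check out: wing 45.5 × 13.1 mm, flange 45.5 mm, centre (530.5, −312.8), yaw 71.3°, in line with the tool. I move over it and grip.

Converted, 140 mm / 300 = 0.4667, 60.6 mm / 300 = 0.202.

```bash
python3 -m creep '[[50,[0.1333,0.0367,0.0667],[0,0,0]],[50,[0.202,0.054,0.1667],[0,0,0]],[50,[0.202,0.054,0.3],[0,0,0]],[50,[0.202,0.054,0.4],[0,0,0]],[50,[0.202,0.054,0.4667],[0,0,0]]]'
python3 -m creep '[[50,[0,0,0.0333],[0,0,0]],[50,[0,0,0.0667],[0,0,0]],[50,[0,0,0.0667],[0,0,0]]]'
python3 -c "
from h import *
s=status.get_state();print(s['eef_pos'],s['eef_rot'],s['contact_force'])"
```

```text
clock: 11.35
eef_pos: [530.7, -312.6, 95.6]
eef_rot: [179.9, 0.0, 71.3]
contact_force: [0.3, 0.3, 1.5]
grip_width: 50.1
finger_force: 0.0
clock: 11.72
eef_pos: [530.1, -313.1, 75.2]
eef_rot: [180.0, 0.0, 71.2]
contact_force: [0.7, 0.4, 0.4]
grip_width: 49.7
finger_force: 0.0
[ 530.1121722  -313.07903086   75.24779951] [1.79999406e+02 7.76541652e-05 7.11978250e+01] [0.6718491  0.43429994 0.3999558 ]
```

Converted, 1.7 mm / 300 = 0.0057.

```bash
python3 -m creep '[[50,[0,0,0.0057],[0,0,0]],[10,[0,0,0.0057],[0,0,0]],[10,[0,0,0.0057],[0,0,0]],[10,[0,0,0.0057],[0,0,0]],[10,[0,0,0.0057],[0,0,0]]]' 80
python3 -m creep '[[10,[0,0,-0.05],[0,0,0]],[10,[0,0,-0.1333],[0,0,0]],[10,[0,0,-0.2667],[0,0,0]],[10,[0,0,-0.4333],[0,0,0]],[10,[0,0,-0.4333],[0,0,0]]]'
python3 -c "
from h import *
s=status.get_state();print(s['eef_pos'],s['eef_rot'],s['contact_force'],s['ft_torque'])"
```

```text
clock: 12.35
eef_pos: [530.2, -313.3, 73.9]
eef_rot: [180.0, 0.0, 71.2]
contact_force: [0.3, -0.3, 3.4]
grip_width: 13.2
finger_force: 78.5
clock: 12.98
eef_pos: [531.0, -314.0, 208.1]
eef_rot: [179.6, 0.2, 71.2]
contact_force: [0.3, -0.5, -3.0]
grip_width: 12.8
finger_force: 78.4
[ 531.01570599 -313.98249067  208.06934259] [1.79582692e+02 1.73949347e-01 7.11889619e+01] [ 0.31366682 -0.47041017 -3.0499349 ] [0.05074035 0.01473935 0.03314281]
```

Converted, 196 mm / 300 = 0.6533, -45.5 mm / 300 = -0.1517, -45 degrees / 360 = -0.125.

```bash
python3 -m creep '[[10,[0.13,-0.03,-0.0333],[0,0,-0.025]],[10,[0.26,-0.06,-0.0667],[0,0,-0.05]],[10,[0.39,-0.09,-0.1],[0,0,-0.075]],[10,[0.5233,-0.12,-0.1],[0,0,-0.1]],[10,[0.6533,-0.1517,-0.1],[0,0,-0.125]]]'
python3 -m creep '[[10,[0.1133,0.07,0],[0,0,-0.025]],[10,[0.2267,0.14,0],[0,0,-0.05]],[10,[0.34,0.21,0],[0,0,-0.075]],[10,[0.4533,0.28,0],[0,0,-0.1]],[10,[0.5687,0.3533,0],[0,0,-0.125]]]'
python3 -m creep '[[10,[0.0267,0.1333,0],[0,0,-0.025]],[10,[0.0533,0.2667,0],[0,0,-0.05]],[10,[0.0783,0.3967,0],[0,0,-0.0722]],[10,[0.0783,0.3967,0],[0,0,-0.0722]],[10,[0.0783,0.3967,0],[0,0,-0.0722]]]'
python3 -m creep '[[10,[0,0,0],[0,0,0]],[10,[0,0,0],[0,0,0]]]'
python3 snap.py w4
python3 -c "
from h import *
s=status.get_state();print(s['eef_pos'],s['eef_rot'],s['joint_pos'],proj('wrist',[526.8,199,60]))"
```

```text
clock: 13.6
eef_pos: [549.7, -111.4, 232.6]
eef_rot: [-179.9, -0.1, 116.5]
contact_force: [0.5, -0.3, -1.7]
grip_width: 13.3
finger_force: 78.4
clock: 14.22
eef_pos: [569.5, 88.2, 232.5]
eef_rot: [-180.0, -0.1, 161.5]
contact_force: [-0.9, -0.3, -1.7]
grip_width: 13.1
finger_force: 78.4
clock: 14.85
eef_pos: [585.8, 206.6, 232.6]
eef_rot: [-180.0, -0.1, -172.9]
contact_force: [-0.1, -0.8, -2.0]
grip_width: 13.2
finger_force: 78.4
clock: 15.1
eef_pos: [586.2, 206.4, 233.5]
eef_rot: [-180.0, -0.0, -172.9]
contact_force: [0.2, 0.6, -1.5]
grip_width: 12.8
finger_force: 78.4
[586.16265161 206.49207751 233.46188344] [-1.79998021e+02 -4.58694834e-03 -1.72881255e+02] [ 8.62121101e+00  3.09710112e+01  6.90484286e+01 -1.88658509e-03
  7.99851974e+01 -8.84972060e+01] [318.44924121 160.87768812]
```

View pics/w4.png

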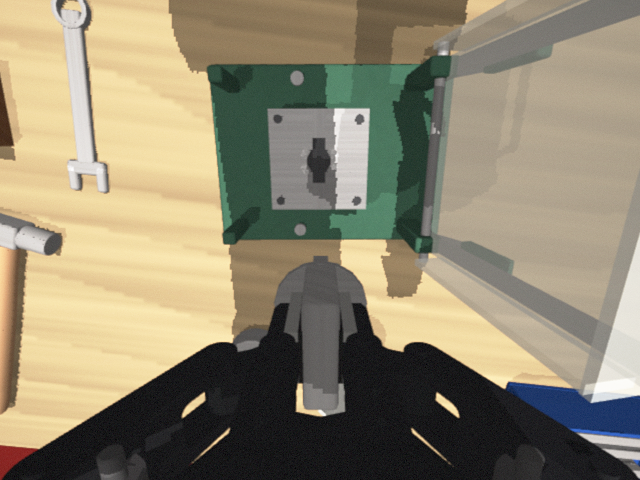

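The keyhole is at about (319,160), within a pixel of prediction. The plug is held upright and its wing runs in line with the slot. I measure from this opposite view and average the two.

```bash
python3 - <<'E'
from h import *
import json
ci=json.load(open("w4.json"));i=cv2.imread("pics/w4.png")
g=cv2.cvtColor(i,cv2.COLOR_BGR2GRAY)
x0,y0=300,130
m=(g[y0:192,x0:340]<75).astype(np.uint8)
n,l,st,c=cv2.connectedComponentsWithStats(m);k=1+np.argmax(st[1:,4]);print(st[k],c[k]+[x0,y0])
P=np.argwhere(l==k)[:,::-1]+[x0,y0]
W=np.array([onz("wrist",p,60,ci)[:2] for p in P])
cn=W.mean(0);ev,V=np.linalg.eigh(np.cov((W-cn).T));d=V[:,1]*np.sign(V[0,1]);print("centroid",cn,"slot yaw",np.degrees(np.arctan2(d[1],d[0])))
B=np.c_[d,[-d[1],d[0]]];q=(W-cn)@B;print(q.min(0),q.max(0), "mid",cn+B@((q.min(0)+q.max(0))/2))
hsv=cv2.cvtColor(i,cv2.COLOR_BGR2HSV)
m=((hsv[...,1]<50)&(g>60)).astype(np.uint8);m[:, :255]=0;m[:,385:]=0;m[:100]=0;m[220:]=0
m=cv2.morphologyEx(m,cv2.MORPH_CLOSE,np.ones((7,7)));m=cv2.morphologyEx(m,cv2.MORPH_OPEN,np.ones((9,9)))
cs=max(cv2.findContours(m,0,2)[0],key=cv2.contourArea)
h=cv2.approxPolyDP(cs,8,True)[:,0];print(h.tolist())
b=np.array([onz("wrist",p,60,ci)[:2] for p in h]);print(b.mean(0))
print(to_tool([526.7,199,130]))
E
```

```text
[  7   8  23  45 698] [318.28080229 160.56590258]
centroid [526.63226501 198.70372438] slot yaw 7.976761985259909
[-18.63816306  -9.75992602] [18.2102469   9.24428317] mid [526.45615535 198.41870625]
[[267, 108], [272, 209], [364, 209], [369, 108]]
[526.67148855 198.46860306]
[ 5.99244617e+01 -6.17750557e-02  1.03466683e+02]
```

Converted, 108 mm / 300 = 0.36, 90 mm / 300 = 0.3.

```bash
python3 -m creep '[[10,[0.1,0,0],[0,0,0]],[10,[0.2,-0.0007,0.0667],[0,0,0]],[10,[0.2,-0.0007,0.2],[0,0,0]],[10,[0.2,-0.0007,0.3],[0,0,0]],[10,[0.2,-0.0007,0.36],[0,0,0]]]'
python3 -m creep '[[10,[0,0,0],[0,0,0]],[10,[0,0,0.0167],[0,0,0]],[10,[0,0,0.0333],[0,0,0]],[10,[0,0,0.0467],[0,0,0]],[10,[0,0,0.0467],[0,0,0]]]'
python3 -c "
from h import *
s=status.get_state();print(s['eef_pos'],s['eef_rot'],s['contact_force'],s['ft_torque'])"
```

```text
clock: 15.78
eef_pos: [526.2, 199.0, 124.1]
eef_rot: [-180.0, -0.1, -172.9]
contact_force: [0.3, -0.8, -2.6]
grip_width: 13.0
finger_force: 78.6
clock: 16.4
eef_pos: [526.7, 199.1, 111.5]
eef_rot: [-180.0, 0.0, -172.8]
contact_force: [0.3, -2.8, -1.5]
grip_width: 13.2
finger_force: 78.7
[526.74081987 199.05827281 111.4655719 ] [-1.79957777e+02  4.23566664e-03 -1.72812412e+02] [ 0.2514642  -2.78935708 -1.49918027] [-0.61993571  0.03982704 -0.06221348]
```

Converted, 6 mm / 300 = 0.02, 4 mm / 300 = 0.0133.

```bash
python3 -m creep '[[10,[0,-0.002,0.0067],[0,0,0]],[10,[0,-0.002,0.0133],[0,0,0]],[10,[0,-0.002,0.02],[0,0,0]],[10,[0,-0.002,0.02],[0,0,0]]]'
python3 -c "
from h import *
s=status.get_state();print(s['eef_pos'],s['eef_rot'],s['contact_force'],s['ft_torque'])"
```

```text
clock: 16.9
eef_pos: [526.4, 198.5, 105.0]
eef_rot: [-180.0, -0.1, -172.8]
contact_force: [-1.1, -5.9, -1.6]
grip_width: 13.4
finger_force: 78.6
[526.43678077 198.49399906 104.96976103] [-1.79968393e+02 -6.31229887e-02 -1.72815631e+02] [-1.07863043 -5.85075885 -1.6373496 ] [-0.93629571  0.30458233  0.02353983]
```

Converted, 6 mm / 300 = 0.02, 4 mm / 300 = 0.0133.

```bash
python3 -m creep '[[10,[0,-0.0027,0],[0,0,0]],[10,[0,-0.0027,0.0067],[0,0,0]],[10,[0,-0.0027,0.0133],[0,0,0]],[10,[0,-0.0027,0.02],[0,0,0]],[10,[0,-0.0027,0.02],[0,0,0]]]'
python3 -c "
from h import *
s=status.get_state();print(s['eef_pos'],s['eef_rot'],s['contact_force'],s['ft_torque'])"
```

```text
clock: 17.52
eef_pos: [526.8, 198.1, 99.1]
eef_rot: [180.0, -0.0, -172.8]
contact_force: [-0.1, -3.0, -3.4]
grip_width: 13.2
finger_force: 78.7
[526.77815204 198.06946134  99.12800983] [ 1.79993374e+02 -7.45495032e-03 -1.72817253e+02] [-0.05293161 -2.97235033 -3.37144339] [-0.37726354  0.09716685  0.0461834 ]
```

Converted, 4 mm / 300 = 0.0133, 3 mm / 300 = 0.01.

```bash
python3 -m creep '[[10,[0,-0.0013,0.0067],[0,0,0]],[10,[0,-0.0013,0.01],[0,0,0]],[10,[0,-0.0013,0.0133],[0,0,0]],[10,[0,-0.0013,0.0133],[0,0,0]]]'
python3 -c "
from h import *
s=status.get_state();print(s['eef_pos'],s['eef_rot'],s['contact_force'],s['ft_torque'])"
python3 -m creep '[[10,[0,0,0.005],[0,0,0]],[10,[0,0,0.01],[0,0,0]],[10,[0,0,0.015],[0,0,0]],[10,[0,0,0.0183],[0,0,0]],[10,[0,0,0.0183],[0,0,0]]]'
python3 -c "
from h import *
s=status.get_state();print(s['eef_pos'],s['eef_rot'],s['contact_force'],s['ft_torque'])"
```

```text
clock: 18.02
eef_pos: [527.0, 197.8, 95.7]
eef_rot: [180.0, 0.0, -172.8]
contact_force: [-1.2, 0.6, 4.5]
grip_width: 13.1
finger_force: 79.6
[527.04384097 197.82439346  95.74858108] [ 1.79982202e+02  4.74084737e-02 -1.72816363e+02] [-1.20976432  0.57433095  4.45831124] [0.00807339 0.29395322 0.01407262]
clock: 18.65
eef_pos: [527.1, 197.8, 90.4]
eef_rot: [180.0, 0.1, -172.8]
contact_force: [-1.6, 0.4, 7.7]
grip_width: 13.2
finger_force: 80.1
[527.09523112 197.79338     90.41211287] [ 1.79984825e+02  5.41236052e-02 -1.72817929e+02] [-1.60952177  0.39387893  7.71641213] [0.06786197 0.5022642  0.02457226]
```

Converted, 2 mm / 300 = 0.0067, 1 mm / 300 = 0.0033.

```bash
python3 -m creep '[[10,[0,0,0.0033],[0,0,0]],[10,[0,0,0.0067],[0,0,0]],[10,[0,0,0.0067],[0,0,0]],[10,[0,0,0.0067],[0,0,0]]]' 110
python3 -c "
from h import *
s=status.get_state();print(s['eef_pos'],s['eef_rot'],s['contact_force'],s['ft_torque'])"
```

```text
clock: 19.15
eef_pos: [527.1, 197.8, 88.9]
eef_rot: [180.0, 0.1, -172.8]
contact_force: [-3.9, 0.1, 11.9]
grip_width: 12.8
finger_force: 107.1
[527.12722368 197.81703369  88.90100881] [ 1.79988193e+02  6.88383141e-02 -1.72813141e+02] [-3.90888493  0.10179636 11.93585077] [-5.89369667e-02  7.66669631e-01 -3.72705279e-04]
```

Converted, 0.4 mm / 300 = 0.0013, 20 degrees / 360 = 0.0556.

```bash
python3 -m creep '[[10,[0.0013,0,0],[0,0,0.0111]],[10,[0.0013,0,0],[0,0,0.025]],[10,[0.0013,0,0],[0,0,0.0389]],[10,[0.0013,0,0],[0,0,0.0556]],[10,[0.0013,0,0],[0,0,0.0556]]]'
python3 -c "
from h import *
s=status.get_state();print(s['eef_pos'],s['eef_rot'],s['contact_force'],s['ft_torque'])"
```

```text
clock: 19.77
eef_pos: [527.1, 197.7, 88.9]
eef_rot: [180.0, 0.1, 167.1]
contact_force: [-1.0, -0.7, 11.0]
grip_width: 12.7
finger_force: 106.9
[527.11074293 197.67989794  88.86596933] [1.79957626e+02 1.19866736e-01 1.67128439e+02] [-1.02841907 -0.7396367  11.01362863] [-0.15361453  0.36406427  0.07483603]
```

Converted, 32 degrees / 360 = 0.0889.

```bash
python3 -m creep '[[10,[0,0,0],[0,0,0.0222]],[10,[0,0,0],[0,0,0.0444]],[10,[0,0,0],[0,0,0.0667]],[10,[0,0,0],[0,0,0.0889]],[10,[0,0,0],[0,0,0.0889]]]'
python3 -m creep '[[10,[0,0,0],[0,0,0.0194]],[10,[0,0,0],[0,0,0.0389]],[10,[0,0,0],[0,0,0.0583]],[10,[0,0,0],[0,0,0.075]],[10,[0,0,0],[0,0,0.075]]]'
python3 -c "
from h import *
s=status.get_state();print(s['eef_pos'],s['eef_rot'],s['contact_force'],s['ft_torque'])"
```

```text
clock: 20.4
eef_pos: [527.0, 197.6, 88.9]
eef_rot: [179.9, 0.1, 135.1]
contact_force: [-2.6, -1.5, 10.9]
grip_width: 13.1
finger_force: 107.1
clock: 21.02
eef_pos: [526.8, 197.4, 88.9]
eef_rot: [179.9, 0.1, 108.2]
contact_force: [-4.1, -1.8, 11.4]
grip_width: 12.7
finger_force: 107.2
[526.81033963 197.43115486  88.89278192] [1.79938608e+02 5.38102392e-02 1.08159163e+02] [-4.10421256 -1.7891374  11.38435076] [-0.50890856  0.64215796  0.09842919]
```

Careful with the scale: shifts go in shares of 300 mm and turns go in shares of 360 degrees. That gives: 4 degrees / 360 = 0.0111.

```bash
python3 -m creep '[[10,[0,0,0],[0,0,0.0056]],[10,[0,0,0],[0,0,0.0111]],[10,[0,0,0],[0,0,0.0111]]]'
python3 -c "
from h import *
s=status.get_state();print(s['eef_rot'],s['contact_force'],s['ft_torque'])"
python3 -m creep '[[10,[0,0,0],[0,0,0.0042]],[10,[0,0,0],[0,0,0.0083]],[10,[0,0,0],[0,0,0.0083]]]'
python3 -c "
from h import *
s=status.get_state();print(s['eef_rot'],s['contact_force'],s['ft_torque'])"
```

```text
clock: 21.4
eef_pos: [526.8, 197.4, 88.9]
eef_rot: [179.9, 0.0, 104.2]
contact_force: [-3.8, -1.6, 11.7]
grip_width: 12.8
finger_force: 107.3
[1.79933009e+02 4.91158062e-02 1.04202320e+02] [-3.80960531 -1.56659789 11.73369401] [-0.49734811  0.64556529  0.20433521]
clock: 21.78
eef_pos: [526.9, 197.4, 88.9]
eef_rot: [179.9, 0.0, 101.2]
contact_force: [-3.7, -2.2, 11.5]
grip_width: 12.9
finger_force: 107.3
[1.79928610e+02 4.66208549e-02 1.01211174e+02] [-3.68337862 -2.2353594  11.53855898] [-0.5778538   0.69701473  0.14441034]
```

Converted, 4 degrees / 360 = 0.0111.

```bash
python3 -m creep '[[10,[0,0,0],[0,0,0.0056]],[10,[0,0,0],[0,0,0.0111]],[10,[0,0,0],[0,0,0.0111]]]'
python3 - <<'E'
from h import *
t=[]
for k in range(4):
    i=viewer.capture("wrist"); s=status.get_state(); t.append([*s['ft_torque'],*s['contact_force'],*s['eef_pos'],*s['eef_rot']])
print(np.mean(t,0).round(2),np.array(t)[:,2])
sc=viewer.capture("scene")
def c(i,x,y,w,h): return cv2.resize(i[y:y+h,x:x+w],(400,300),interpolation=cv2.INTER_CUBIC)
cv2.imwrite("pics/end.png",np.hstack([c(i,220,240,200,150),c(sc,385,90,200,150)]))
E
```

```text
clock: 22.15
eef_pos: [526.8, 197.4, 88.9]
eef_rot: [179.9, 0.0, 97.2]
contact_force: [-3.6, -1.6, 11.9]
grip_width: 12.5
finger_force: 107.3
[-5.5000e-01  6.6000e-01  2.0000e-01 -3.1800e+00 -2.1900e+00  1.1720e+01
  5.2683e+02  1.9738e+02  8.8900e+01  1.7993e+02  4.0000e-02  9.7220e+01] [0.2288876  0.17558677 0.16368834 0.23270235]
```

View pics/end.png

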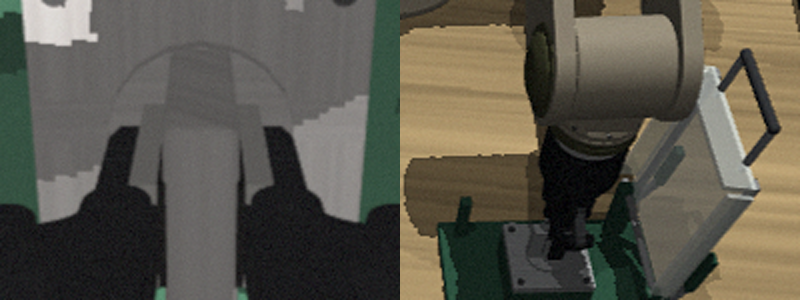

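The wing is still square in the grip, and the torque is only the return spring (0.2 N m). The lugs have several degrees of play in the driver's slot, so the driver lags the die. I keep turning until the torque jumps.

Converted, 2 degrees / 360 = 0.0056.

```bash
cat > tq.py <<'E'
from h import *
t=[]
for k in range(4):
    viewer.capture("top"); s=status.get_state(); t.append([s['ft_torque'][2],*s['contact_force'],*s['eef_pos'],s['eef_rot'][2]])
print(np.mean(t,0).round(2))
E
python3 -m creep '[[10,[0,0,0],[0,0,0.0028]],[10,[0,0,0],[0,0,0.0056]],[10,[0,0,0],[0,0,0.0056]]]'; python3 tq.py
python3 -m creep '[[10,[0,0,0],[0,0,0.0028]],[10,[0,0,0],[0,0,0.0056]],[10,[0,0,0],[0,0,0.0056]]]'; python3 tq.py
```

```text
clock: 22.78
eef_pos: [526.8, 197.4, 88.9]
eef_rot: [179.9, 0.1, 95.3]
contact_force: [-3.9, -3.1, 11.7]
grip_width: 13.0
finger_force: 107.4
[ 5.0000e-01 -3.7900e+00 -2.3900e+00  1.1740e+01  5.2680e+02  1.9735e+02
  8.8900e+01  9.5270e+01]
clock: 23.35
eef_pos: [526.8, 197.3, 88.9]
eef_rot: [179.9, 0.1, 93.3]
contact_force: [-3.5, -2.7, 13.1]
grip_width: 12.4
finger_force: 107.6
[  0.84  -3.6   -2.4   12.39 526.8  197.35  88.91  93.31]
```

The torque climbed from 0.2 to 0.84 N m over 4°, so the die is at its stop, pressed about 7 mm and gripped. I hand the job in.

```bash
python3 -c "
from bench import r
print(r.finish_job())"
```

```text
the job is handed in; nothing more can be done
None
```

The guard is resting on its open stop. The winged die sits in the socket, pressed in about 7 mm, turned clockwise to its stop and still gripped; I handed the job in at about 23.5 s of the 67 s allowed, and the hand-in returned no verdict.

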